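# Fit the cassette with the control box stopped, then reset the stop

## Robot

A 6-joint arm with a two-finger parallel gripper is mounted at the origin on a cart in front of the work surface, level with it; the furniture and walls round the work are solid. World frame = base frame: x ahead of the robot, y to its left, z up, the work surface at z = 0. Lengths are in m, angles in rad, forces in N, time in s.
With the tool pointing down it reaches from about 0.35 to 0.775 m from the base axis. Payload 5.5 kg.
Tool frame: the origin (TCP) lies at the very end of the fingers, on their centre line; the grasp point (between the pads) lies 19 mm behind it; z points along the fingers, y is the line along which they close (so a half turn about z gives the same grasp; the last joint's range is limited). The gripper opens to 85 mm and grips with 20 to 120 N. Pads are 22 mm wide; open, the fingers measure 114 mm over their backs; the gripper's body (76 mm by 85 mm) begins 54 mm behind the grasp point. The pads swing forward as they close: fully open they stand 13 mm farther back than shut.
Start: joints at [-1.397, 0.313, 0.046, 1.304, 0, 1.431], TCP at [0.177, -0.547, 0.231] pointing down, gripper open.
Joint ranges: [-2.76, 2.76], [-0.86, 1.69], [-1.03, 1.26], [-2.2, 2.34], [-1.47, 1.5], [-3.14, 3.14]. Speed limits (rad/s): [2.57, 2.57, 3.14, 3.14, 3.14, 3.14].

## Interface

Orientations are given as a unit quaternion [w, x, y, z].
In Python, from workcell import env, read_camera, get_calibration gives the robot as it stands.
- The arm moves only by the tool jog_arm, never from a script. Its argument "motion" is one flat list of numbers, 7 for each row, row after row: the shift along the tool's x, y, z as a fraction of full scale, then the turn, a rotation vector about the tool's x, y, z as a fraction of full scale, then the opening, from 0 (shut) to 1 (fully open). In form: [x, y, z, wx, wy, wz, grip, x, y, z, wx, wy, wz, grip, ...]. A call has 1 to 12 rows; each row is the pose to reach, as a shift and turn from the pose commanded when the call began, along the tool's axes at that moment; what a row does not reach only later rows make up. Full scale, the value 1, is 0.2 m for a shift and 90 degrees for a turn. A row lasts 1/8 s, in which the tool goes at most 62.5 mm and 10.7 degrees, less where a joint would pass 70% of its speed; a pose out of reach is approached as far as the arm can. A call with a number of a shift or a turn outside -1 to 1 is refused whole. A call with a gripper value outside its range is refused whole. The fingers move at their own pace and stop on an object; "newtons" is the grip in N (left out, the last holds). Time passes only in rows, so rows that repeat a pose let the fingers close. It gives the time, the measured TCP pose, the force, the opening and the grip force at its end, in the units of the state.
- env.get_state(): the state, without advancing time (a new reading comes with each control period).
- read_camera(name): name is "scene" or "side" or "wrist"; returns the picture (480x640x3 uint8, red, green, blue); there is no depth.
- get_calibration(name): a dict with "fx", "fy", "cx", "cy" (pixels), "world_from_camera" (4x4, takes a point from camera to world coordinates). Camera axes: x right, y down, z forward; pixel columns grow to the right and rows downward; lengths in m; the calibration is good to about 2 mm. A picture is of the moment at which its call begins: read the wrist's pose just before it. get_calibration takes no time and is no camera call; for the wrist camera it gives the pose at the moment of the call.
- env.hand_in(): hands the job in; it is judged then, once.
The state is a dict: "clock": time; "joint_pos": joint angles; "qvel": joint speeds; "tau": joint torques, N m; "tcp_pos": TCP position; "orientation": TCP orientation; "wrist_force": force on the tool from outside, world axes, zero at the start; "ft_torque": the same for the moment, N m; "finger_gap": finger opening in m; "grip_force": force on a finger pad.
Only numpy, scipy, OpenCV 4.12 (cv2) and the standard library are available. Lean on these libraries where they do the work, as an engineer would, in place of code of your own. Each camera call takes 0.05 s, during which the arm holds its last target. There are 200 camera calls.

## Task

Make the control box safe first: push its mushroom stop button down until it stays down, and let go. Then take the cassette out of the wooden carrier, stand it upright on the bench top and let go of it so that you can take it again by its two short ends, and lower it into the bay of the box, keeping hold of it until it is down (do not drop it in) and pressing it fully home, while the stop stays down. Finally turn the button's head clockwise so that it springs back up, let go, and leave the other things on the bench where they lie.

Things in the scene. Friction and masses are not known exactly. Their poses are not given: they have to be found in the camera images.
- control_box: Grey box fixed to the bench, 200 (x) x 116 (y) x 35 mm high; origin under its centre. Mushroom stop at x = -55 mm, bay at x = +50 mm: a recess 33 (x) x 59 (y) x 20 mm deep. Dark guide cheeks along its long sides (inner faces 17 mm from its centre, 40 mm long, flared tops 73 mm above the bench) leave no room for fingers; its short ends (+-y) are open above the box top.
- bay_seat (a point): Centre of the bay's floor, 15 mm above the bench, where the centre of the cassette's underside rests when home; axes as the box (the cassette's long side lies along y, either way round). Two sprung contacts in the long walls, 25 mm above the bench, rub on the cassette: it takes a few newtons of push to go home and may stick if let go half way. Home, its top 24 mm stand above the box top: hold it there.
- stop_top (a point): Centre of the top of the mushroom stop's head, moving with it: round, black, ribbed, 40 mm in diameter, 20 mm thick, its top 84 mm above the bench when up and about 74 mm when latched. Steel stem above a conical collar 48 mm across whose top is 47 mm above the bench. Turns about the vertical.
- stop_press (a joint): How far the mushroom head is pressed down, m: 0 up, 0.012 bottomed. Spring of about 3 N at the top, 7 N at the bottom; pressed to 0.011 or beyond it latches, and stays at about 0.0096 when let go. Pressing again does not release it.
- stop_knob (a joint): Turn of the mushroom head, rad, positive clockwise seen from above, 0 at rest, limit 1.2. A weak spring turns it slowly back when let go. With the head latched, a turn of about 0.9 or more frees it; it then springs up as soon as the fingers no longer hold it down.
- carrier: Light wooden carrier fixed to the bench: base 60 (x) x 100 (y) x 10 mm, origin under its centre. Two end cheeks, y = +-28.5 to 38.5 mm and 40 mm wide, rise to 63 mm above the bench and cover the cassette's short ends; its long sides (+-x) are open apart from a lip up to 15 mm above the bench.
- cassette: Loose grey plastic block, 28 (x) x 54 (y) x 44 mm high, about 0.12 kg; origin at the centre of its underside, z up. Foot (5 mm) and black top plate (2 mm) are set in by 2 mm all round. It starts upright in the carrier, underside 10 mm above the bench, y along the carrier's y.
- clear_spot (a point): A fixed point of the bench top midway between box and carrier; the bench within about 60 mm of it is free for setting the cassette down.
- pot_low: Low terracotta pot, 75 mm across and 50 mm high, a bystander to leave alone; origin at the centre of its underside.
- trowel: Small trowel, 260 mm long, lying to the right and pointing away from the robot, a bystander to leave alone; origin under its centre.
- washer_old: Rusty washer, 26 mm across and 8 mm thick, lying beyond the clear spot, a bystander to leave alone; origin under its centre.
There are look-alikes about, which are no part of the job. What is shaped like the cassette but blue is not meant.

How it is judged:
By the outcome, as a careful person would: the job done as asked, in the order asked, and still so for the second after the job is handed in, with the robot touching nothing.
It also fails if it takes over 72 s, if anything falls off the work surface, if the arm or the gripper's body presses on something with over 40 N, if the wrist force passes 120 N, or if a joint passes its speed limit or range.

## Working session

There is one attempt and no reset: what is moved stays moved. The work goes in short steps, Python scripts to look and compute and a tool call to move; the robot and the scene stay as the last step left them, time stands still between calls to the robot, and variables do not carry over. Pictures are saved under pics/ and viewed, at most 10 in all, crops included, and the job is handed in when it is done.

Besides the shell and the picture viewer there is one more tool, called after "Emit:" as name(argument=value, ...) on one line, values as JSON. jog_arm: Moves the arm, as the interface text tells. Shift numbers are shares of 0.2 m and turn numbers shares of 90 degrees, none past 1 either way. Its arguments: {"type":"object","properties":{"motion":{"type":"array","items":{"type":"number"}},"newtons":{"type":"number"}},"required":["motion"]}

```bash
ls; mkdir -p pics; python3 - <<'E'
from workcell import env, read_camera, get_calibration
import cv2,numpy as np
for n in ("scene","side"):
    im=read_camera(n); cv2.imwrite(f"pics/{n}0.png",im[:,:,::-1]); c=get_calibration(n); print(n,c['fx'],c['fy'],c['cx'],c['cy'],np.round(c['world_from_camera'],4).tolist())
print(env.get_state())
E
```

```text
pics
scene 440.9669170974507 440.9669170974507 318.8071268554577 238.5830807900064 [[-0.8864, -0.3515, 0.3012, 0.2274], [-0.4627, 0.6931, -0.5527, 0.5024], [-0.0145, -0.6293, -0.777, 0.9101], [0.0, 0.0, 0.0, 1.0]]
side 446.5285793859264 446.5285793859264 319.4215320428069 240.90992722312242 [[-0.8939, -0.2975, 0.3353, 0.2413], [-0.4482, 0.6011, -0.6617, 0.4958], [-0.0047, -0.7417, -0.6707, 0.6967], [0.0, 0.0, 0.0, 1.0]]
{'clock': 0.1, 'joint_pos': array([-1.39660507e+00,  3.13914919e-01,  4.50859997e-02,  1.30361391e+00,
       -1.32844600e-05,  1.43117779e+00]), 'qvel': array([ 9.52729761e-04,  1.89177028e-05,  2.39150643e-03,  4.94678457e-04,
       -7.52256852e-04,  6.51827871e-04]), 'tau': array([ 1.79032126e-03, -4.81724668e+01,  2.99245191e+01,  1.27069774e-02,
       -2.01865191e-04,  1.30787029e-05]), 'tcp_pos': array([ 0.17738916, -0.54646472,  0.23050126]), 'orientation': array([-8.23011474e-04,  9.87715325e-01,  1.56261830e-01, -2.08715127e-05]), 'wrist_force': array([-1.03737535, -0.82005001, -0.28449573]), 'ft_torque': array([-0.04159225, -0.04117351,  0.01365899]), 'grip_force': 0.0, 'finger_gap': 0.08557142754932301}
```

View pics/scene0.png

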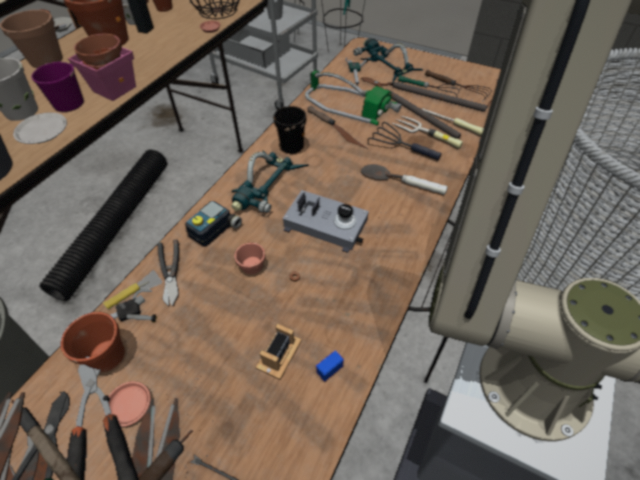

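View pics/side0.png

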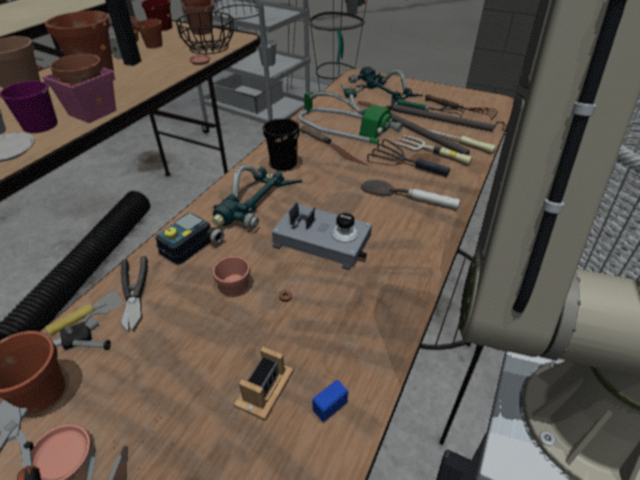

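The scene view shows the box at about (325,219), with the stop at (345,213) and the bay cheeks at (308,205). The wooden carrier is at (279,350) with the dark/grey cassette inside, and the blue look-alike is at (330,365). Only the grey block in the carrier fits the description. I'll confirm it in enlarged crops.

```bash
python3 - <<'E'
import cv2,numpy as np
def t(n,u,v,w=80,h=60):
    im=cv2.imread(f"pics/{n}0.png")[v:v+h*2,u:u+w*2]
    return cv2.resize(im,(400,300),interpolation=cv2.INTER_CUBIC)
# each tile 100x75 px, x4
def tile(n,u,v):
    im=cv2.resize(cv2.imread(f"pics/{n}0.png")[v:v+75,u:u+100],(400,300),interpolation=cv2.INTER_CUBIC)
    for k in range(0,100,10):
        if (u+k)%10==0: cv2.line(im,(4*k,0),(4*k,5 if (u+k)%50 else 14),(0,255,255),1)
    for k in range(0,75,10): cv2.line(im,(0,4*k),(5,4*k),(0,255,255),1)
    return im
o=np.vstack([np.hstack([tile("scene",280,180),tile("side",270,190)]),np.hstack([tile("scene",250,310),tile("side",230,340)])])
cv2.imwrite("pics/crop1.png",o)
E
```

```text
(no output)
```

View pics/crop1.png

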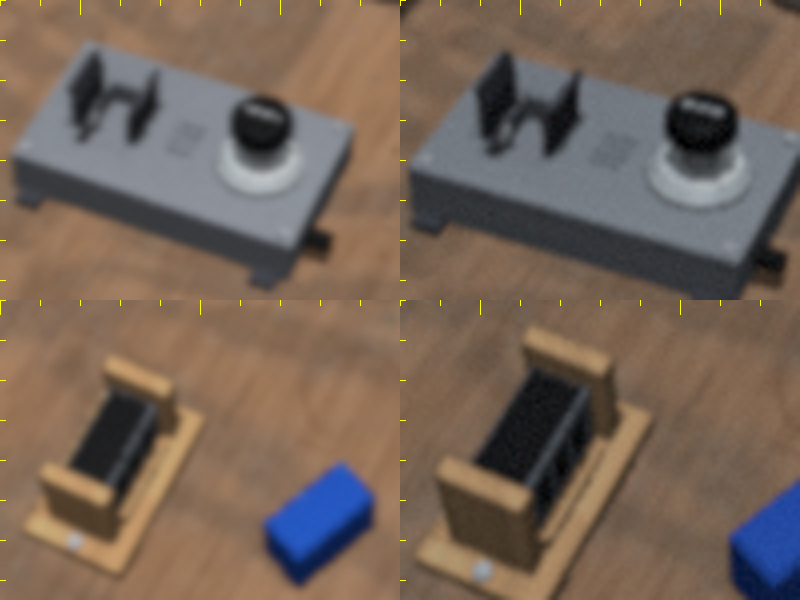

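The crop confirms the cassette: grey with a black top plate, between the wooden cheeks. The blue block is the look-alike. Next I turn the corner pixels into positions.

```bash
cat > h.py <<'E'
from workcell import env, read_camera, get_calibration
import cv2,numpy as np
from scipy.spatial.transform import Rotation as R
def ray(n,p,c=None):
    c=c or get_calibration(n); T=np.array(c['world_from_camera'])
    return T[:3,3],T[:3,:3]@[(p[0]-c['cx'])/c['fx'],(p[1]-c['cy'])/c['fy'],1]
def cast(n,p,z,c=None):
    o,d=ray(n,p,c); return (o+d*(z-o[2])/d[2])[:2]
def rect(name,local,world):
    "fit pose (x,y,yaw) of local xy pts to world"
    a=np.array(local);b=np.array(world);am,bm=a.mean(0),b.mean(0)
    H=(a-am).T@(b-bm); y=np.arctan2(H[0,1]-H[1,0],H[0,0]+H[1,1])
    c,s=np.cos(y),np.sin(y);M=np.array([[c,-s],[s,c]]);t=bm-M@am
    print(name,np.round(t,4),'yaw',round(np.degrees(y),2),'res mm',np.round(((a@M.T+t)-b)*1e3,1).tolist());return t,y
def tool(target,yaw,c=None):
    "print the jog from the present pose (measured) to a pointing-down TCP pose; yaw = direction of tool y"
    s=env.get_state();q=s['orientation'];r=R.from_quat([q[1],q[2],q[3],q[0]])
    yv=np.array([np.cos(yaw),np.sin(yaw),0]);z=np.array([0,0,-1.]);t=R.from_matrix(np.c_[np.cross(yv,z),yv,z])
    print('shift/0.2',np.round(r.inv().apply(np.array(target)-s['tcp_pos'])/.2,4),'turn/90',np.round((r.inv()*t).as_rotvec()/(np.pi/2),4),'wz joint',round(s['joint_pos'][5],3))
E
python3 - <<'E'
from h import *
S=dict(z=.035)
B={'fl':(.1,-.058),'r':(-.1,-.058),'n':(-.1,.058),'l':(.1,.058)}
p={'fl':(302.5,190.5),'r':(368.2,212),'n':(353,241.2),'l':(283.7,218.2)}
rect('box scene',list(B.values()),[cast('scene',p[k],.035) for k in B])
q={'fl':(297.5,203.7),'l':(273,231.2),'n':(355,255.5)}
rect('box side',[B[k] for k in q],[cast('side',q[k],.035) for k in q])
print('stop',cast('scene',(345.5,208.2),.084),cast('side',(345.5,217),.084))
C={'r':(-.03,-.05),'n':(-.03,.05),'l':(.03,.05)}
p={'r':(300.7,338.7),'n':(280.5,378.2),'l':(256.7,366.2)}
rect('car scene',list(C.values()),[cast('scene',p[k],.01) for k in C])
rect('car side',[C['r'],C['l']],[cast('side',(293,368),.01),cast('side',(234.2,403.7),.01)])
print('blue',cast('scene',(330,365),.02),'pot',cast('scene',(250,255),.05),'washer',cast('scene',(294,277),.005))
E
```

```text
box scene [ 0.5865 -0.2015] yaw 2.92 res mm [[1.7, -1.1], [-1.4, -3.3], [-1.6, 3.1], [1.3, 1.2]]
box side [ 0.5823 -0.2015] yaw 2.04 res mm [[3.9, -1.8], [-0.9, -0.3], [-3.0, 2.1]]
stop [ 0.53305523 -0.204441  ] [ 0.53152938 -0.20311207]
car scene [0.5062 0.1833] yaw 2.82 res mm [[-1.2, -2.1], [-0.1, -0.1], [1.2, 2.2]]
car side [0.5047 0.1847] yaw 2.84 res mm [[-0.6, -1.0], [0.6, 1.0]]
blue [0.39277371 0.16248731] pot [0.68692609 0.01239281] washer [ 0.57642599 -0.00548157]
```

```bash
python3 - <<'E'
from h import *
tool((.531,-.204,.2),np.radians(-87.5))
c=get_calibration('wrist');s=env.get_state();q=s['orientation'];r=R.from_quat([q[1],q[2],q[3],q[0]])
T=np.array(c['world_from_camera']);print(r.inv().apply(T[:3,3]-s['tcp_pos']),np.round((r.inv().as_matrix()@T[:3,:3]),3).tolist())
E
```

```text
shift/0.2 [ 2.2102 -1.0827  0.1548] turn/90 [-0.0011  0.      0.172 ] wz joint 1.431
[ 0.07610199 -0.00034552 -0.14250169] [[-0.002, -0.955, -0.298], [1.0, -0.002, 0.001], [-0.001, -0.298, 0.955]]
```

Emit:
jog_arm(motion=[1,-0.5,0,0,0,0,0,1,-0.5,0,0,0,0,0,1,-0.5,0,0,0,0,0,1,-0.5,0,0,0,0,0,1,-0.5,0,0,0,0,0], newtons=40)

```text
clock: 0.72
tcp_pos: [0.3382, -0.388, 0.2311]
orientation: [-0.0, 0.987, 0.158, -0.0]
wrist_force: [-0.9, -0.5, 0.3]
finger_gap: 0.0001
grip_force: 0.0
```

Emit:
jog_arm(motion=[1,-0.5,0,0,0,0.17,0,1,-0.5,0,0,0,0.17,0,1,-0.5,0,0,0,0.17,0,1,-0.5,0,0,0,0.17,0,1,-0.5,0,0,0,0.17,0,1,-0.5,0,0,0,0.17,0])

```text
clock: 1.48
tcp_pos: [0.4957, -0.2341, 0.2309]
orientation: [0.0, 1.0, 0.023, -0.0]
wrist_force: [-0.6, -0.4, 0.3]
finger_gap: -0.0003
grip_force: 0.0
```

```bash
python3 - <<'E'
from h import *
tool((.531,-.204,.2),np.radians(-87.5))
cv2.imwrite("pics/w1.png",read_camera('wrist')[:,:,::-1]);print(env.get_state()['tcp_pos'],env.get_state()['finger_gap'])
E
```

```text
shift/0.2 [ 0.1836 -0.142   0.1542] turn/90 [0.0001 0.0006 0.0017] wz joint 2.508
[ 0.49541331 -0.23438805  0.23097598] -0.00016553071197960109
```

View pics/w1.png

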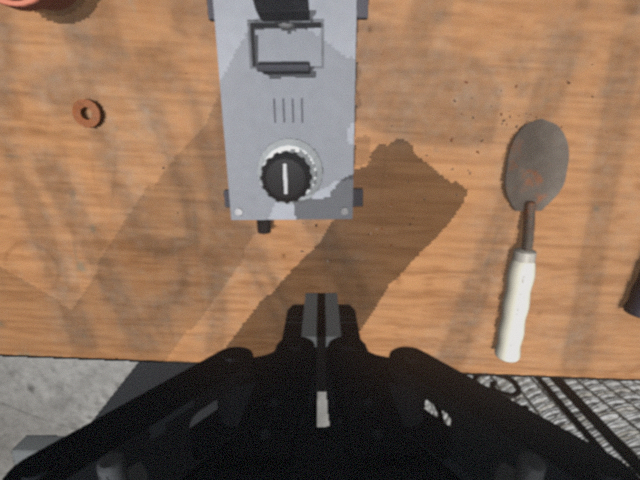

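The wrist view shows the stop head at (286,176), the bay recess around (287,45), the near box corners at (232,219) and (353,219), and the washer at (88,113).

```bash
python3 - <<'E'
from h import *
w=lambda p,z:np.round(cast('wrist',p,z),4)
print('stop',w((286,176),.084),'corners',w((232,219),.035),w((353,219),.035),'washer',w((88,113),.008))
print('left edge',w((217,10),.035),'right',w((358,10),.035),'recess',[w(p,.035) for p in((250,22),(324,22),(324,66),(250,72))])
im=read_camera('wrist');g=im.max(2)
m=(g<70).astype(np.uint8)[140:215,245:330];m=cv2.morphologyEx(m,cv2.MORPH_CLOSE,np.ones((7,7)))
c=max(cv2.findContours(m,0,1)[0],key=cv2.contourArea);print(cv2.minEnclosingCircle(c))
E
```

```text
stop [ 0.5349 -0.205 ] corners [ 0.4857 -0.1497] [ 0.4907 -0.2653] washer [ 0.5763 -0.0101]
left edge [ 0.66   -0.1427] right [ 0.665  -0.2572] recess [array([ 0.6526, -0.1693]), array([ 0.6552, -0.23  ]), array([ 0.6224, -0.2315]), array([ 0.6151, -0.1688])]
((40.90625, 36.5), 25.198240280151367)
```

Emit:
jog_arm(motion=[0.198,-0.137,0.3,0,0,0,0,0.198,-0.137,0.6,0,0,0,0,0.198,-0.137,0.68,0,0,0,0,0.198,-0.137,0.74,0,0,0,0,0.198,-0.137,0.77,0,0,0,0,0.198,-0.137,0.79,0,0,0,0,0.198,-0.137,0.795,0,0,0,0,0.198,-0.137,0.795,0,0,0,0])

```text
clock: 2.58
tcp_pos: [0.5345, -0.2049, 0.0736]
orientation: [0.001, 1.0, 0.023, 0.0]
wrist_force: [-5.0, 0.1, 4.7]
finger_gap: 0.0
grip_force: 2.6
```

Emit:
jog_arm(motion=[0,0,0.015,0,0,0,0,0,0,0.02,0,0,0,0,0,0,0.02,0,0,0,0])

```text
clock: 2.95
tcp_pos: [0.5351, -0.2052, 0.0716]
orientation: [0.001, 1.0, 0.023, 0.001]
wrist_force: [-7.6, 2.1, 15.3]
finger_gap: 0.0
grip_force: 8.1
```

Emit:
jog_arm(motion=[0,0,-0.3,0,0,0,0,0,0,-0.6,0,0,0,0,0,-0.5,-0.65,0,0,0,1,0,-1,-0.65,0,0,0,1,0,-1,-0.65,0,0,0,1,0,-1,-0.65,0,0,0,1])

```text
clock: 3.7
tcp_pos: [0.5255, -0.0013, 0.1996]
orientation: [-0.0, 1.0, 0.026, 0.001]
wrist_force: [0.4, -0.4, 0.4]
finger_gap: 0.0722
grip_force: 0.0
```

Emit:
jog_arm(motion=[-0.077,-0.2,0,0,0,-0.12,1,-0.077,-0.4,0,0,0,-0.24,1,-0.077,-0.53,0,0,0,-0.36,1,-0.077,-0.53,0,0,0,-0.48,1,-0.077,-0.53,0,0,0,-0.6,1,-0.077,-0.53,0,0,0,-0.72,1,-0.077,-0.53,0,0,0,-0.84,1,-0.077,-0.53,0,0,0,-0.95,1,-0.077,-0.53,0,0,0,-1,1,-0.077,-0.53,0,0,0,-1,1])

```text
clock: 4.95
tcp_pos: [0.5058, 0.1001, 0.1987]
orientation: [0.001, 0.691, 0.723, 0.001]
wrist_force: [0.5, 0.3, -0.6]
finger_gap: 0.0858
grip_force: 0.0
```

```bash
python3 - <<'E'
from h import *
w=read_camera('wrist');s=read_camera('scene')[180:255,280:380]
w[:150,:200]=cv2.resize(s,(200,150))
cv2.imwrite("pics/w2.png",w[:,:,::-1]);st=env.get_state();print(st['tcp_pos'],st['finger_gap'],st['joint_pos'][[0,5]])
im=read_camera('scene');
E
```

```text
[0.50545324 0.10031391 0.19858622] 0.08537501232474627 [0.04017795 1.56654001]
```

View pics/w2.png

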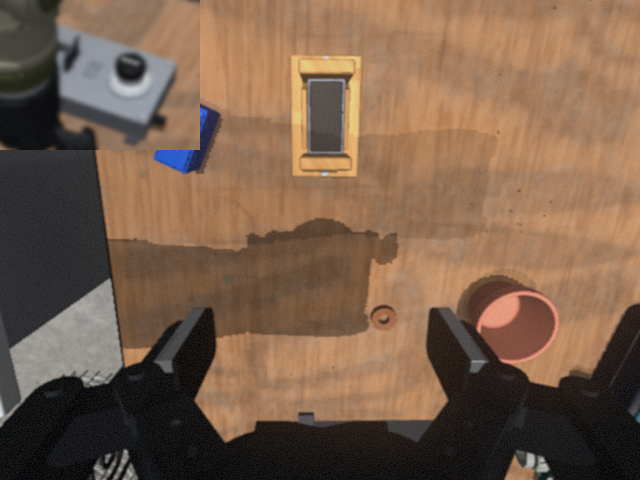

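The inset shows the head lower on its collar, so it has latched. The cassette's top plate spans (308,80) to (344,153), and the carrier's near corners are (292,176) and (358,177).

```bash
python3 - <<'E'
from h import *
P=[cast('wrist',p,.054) for p in((308,80),(345,80),(343,153),(307,153))]
print(np.round(P,4).tolist(),np.mean(P,0))
b=[cast('wrist',p,.01) for p in((292,176),(358,177),(361,56),(291,56))];print(np.round(b,4).tolist(),np.mean(b,0))
d=np.array(P[1])+P[2]-P[0]-P[3];e=b[1]-b[0]+b[2]-b[3];print(np.degrees(np.arctan2(d[1],d[0])),np.degrees(np.arctan2(e[1],e[0])))
tool((.506,.183,.12),np.radians(2.8))
E
```

```text
[[0.4913, 0.21], [0.5182, 0.2112], [0.5199, 0.1597], [0.4922, 0.1585]] [0.5053977  0.18483831]
[[0.4779, 0.1349], [0.5375, 0.1365], [0.5327, 0.2351], [0.4752, 0.2326]] [0.50583845 0.18479259]
2.4578971415756135 2.019460573399812
shift/0.2 [0.4122 0.0217 0.3926] turn/90 [ 0.0006  0.0001 -0.0026] wz joint 1.566
```

Emit:
jog_arm(motion=[0.2,0.019,0.1,0,0,0,1,0.42,0.019,0.3,0,0,0,1,0.42,0.019,0.5,0,0,0,1,0.42,0.019,0.7,0,0,0,1,0.42,0.019,0.85,0,0,0,1,0.42,0.019,0.88,0,0,0,1,0.42,0.019,0.88,0,0,0,0.6,0.42,0.019,0.88,0,0,0,0.2,0.42,0.019,0.88,0,0,0,0,0.42,0.019,0.88,0,0,0,0,0.42,0.019,0.88,0,0,0,0,0.42,0.019,0.88,0,0,0,0], newtons=40)

```text
clock: 6.6
tcp_pos: [0.5058, 0.1852, 0.0236]
orientation: [0.001, 0.69, 0.723, 0.001]
wrist_force: [-0.4, -0.4, 5.9]
finger_gap: 0.027
grip_force: 40.2
```

Emit:
jog_arm(motion=[0,0,-0.1,0,0,0,0,0,0,-0.25,0,0,0,0,0,0,-0.45,0,0,0,0,-0.2,-0.02,-0.5,0,0,0,0,-0.45,-0.04,-0.5,0,0,0,0,-0.7,-0.054,-0.45,0,0,0,0,-0.95,-0.054,-0.3,0,0,0,0,-0.95,-0.054,-0.15,0,0,0,0,-0.95,-0.054,-0.05,0,0,0,0,-0.95,-0.054,0,0,0,0,0,-0.95,-0.054,0,0,0,0,0])

```text
clock: 7.98
tcp_pos: [0.5022, -0.0051, 0.0219]
orientation: [-0.001, 0.69, 0.724, -0.0]
wrist_force: [0.3, -0.5, -1.4]
finger_gap: 0.0273
grip_force: 39.7
```

```bash
python3 - <<'E'
from h import *
s=read_camera('scene');d=read_camera('side')
print(env.get_state()['tcp_pos'],env.get_state()['wrist_force'],env.get_state()['finger_gap'])
o=np.hstack([cv2.resize(s[240:340,230:350],(400,333)),cv2.resize(d[250:350,215:335],(400,333))]);cv2.imwrite("pics/c3.png",o[:,:,::-1])
E
```

```text
[ 0.50336561 -0.00519609  0.02297675] [ 0.5344369   0.13815646 -2.16774144] 0.02753487565478986
```

View pics/c3.png

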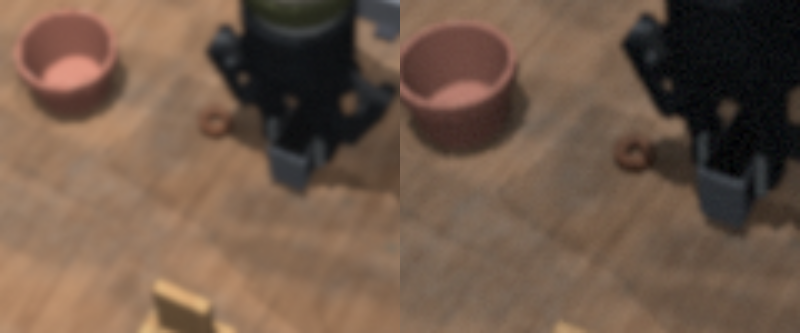

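The cassette is held upright, clear of the washer. I lower it until it touches the bench.

Emit:
jog_arm(motion=[0,0,0.02,0,0,0,0,0,0,0.035,0,0,0,0,0,0,0.045,0,0,0,0,0,0,0.05,0,0,0,0,0,0,0.05,0,0,0,0])

```text
clock: 8.7
tcp_pos: [0.5028, -0.0052, 0.0136]
orientation: [0.0, 0.69, 0.723, 0.0]
wrist_force: [-3.7, 0.6, 11.4]
finger_gap: 0.0276
grip_force: 41.3
```

Emit:
jog_arm(motion=[0,0,-0.005,0,0,0,0.2,0,0,-0.005,0,0,0,0.45,0,0,-0.005,0,0,0,0.6,0,0,-0.005,0,0,0,0.6,0,0,-0.005,0,0,0,0.6,0,0,-0.1,0,0,0,0.6,0,0,-0.35,0,0,0,0.6,0,0,-0.6,0,0,0,0.6,0,0,-0.85,0,0,0,1,0,0,-0.85,0,0,0,1])

```text
clock: 9.95
tcp_pos: [0.5057, -0.0058, 0.1866]
orientation: [0.004, 0.69, 0.723, 0.002]
wrist_force: [-0.3, 0.2, 0.4]
finger_gap: 0.0846
grip_force: 0.0
```

Emit:
jog_arm(motion=[0,0.1,0,0,0,-0.12,1,0,0.2,0,0,0,-0.24,1,0,0.3,0,0,0,-0.36,1,0,0.3,0,0,0,-0.48,1,0,0.3,0,0,0,-0.6,1,0,0.3,0,0,0,-0.72,1,0,0.3,0,0,0,-0.84,1,0,0.3,0,0,0,-0.95,1,0,0.3,0,0,0,-1,1,0,0.3,0,0,0,-1,1])

```text
clock: 11.2
tcp_pos: [0.5621, -0.0024, 0.1811]
orientation: [-0.001, -0.023, 1.0, 0.0]
wrist_force: [-0.5, -0.5, 0.6]
finger_gap: 0.0853
grip_force: 0.0
```

```bash
python3 - <<'E'
from h import *
w=read_camera('wrist')
st=env.get_state();print(st['tcp_pos'],st['finger_gap'],st['joint_pos'][[0,5]])
cv2.imwrite("pics/w4.png",w[:,:,::-1])
E
```

```text
[ 0.56219134 -0.00245935  0.18124955] 0.08547553564801003 [-0.14709419 -0.19227928]
```

View pics/w4.png

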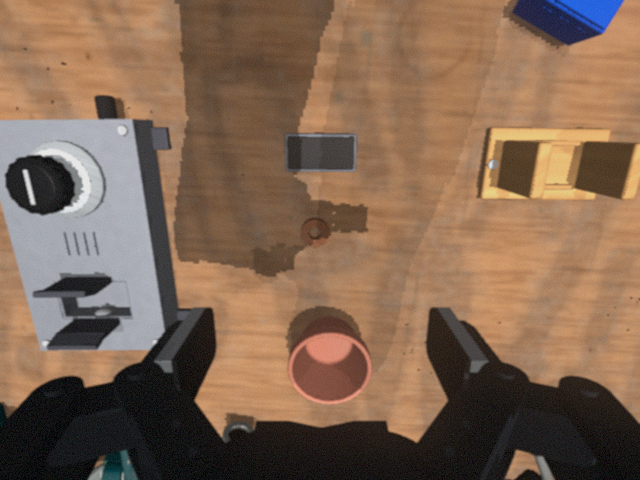

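The cassette stands upright and free, with its top plate spanning (286,133) to (356,171). The box's +y corners are at (137,120) and (163,348), and the recess's right end is at (131,281) to (131,316).

```bash
python3 - <<'E'
from h import *
im=read_camera('wrist');g=im.max(2)
roi=im[110:195,260:380].astype(int);m=((roi.max(2)-roi.min(2)<25)).astype(np.uint8);m=cv2.morphologyEx(m,cv2.MORPH_OPEN,np.ones((5,5)))
c=max(cv2.findContours(m,0,1)[0],key=cv2.contourArea);r=cv2.minAreaRect(c);print(r)
P=[cast('wrist',p,.044) for p in((286,133),(356,133),(356,171),(286,171))];d=P[0]-P[1]+P[3]-P[2]
print(np.round(P,4).tolist(),np.mean(P,0),'yaw y-axis',np.degrees(np.arctan2(d[1],d[0])),cast('wrist',(r[0][0]+260,r[0][1]+110),.043))
b=[cast('wrist',p,.035) for p in((137,120),(163,348))];e=b[1]-b[0];yw=np.arctan2(e[1],e[0]);print('box',np.round(b,4),np.degrees(yw),np.hypot(*e))
print('recess +y end',[cast('wrist',p,.035) for p in((131,281),(131,316))])
E
```

```text
((60.5, 42.0), (38.0, 71.0), 90.0)
[[0.4901, -0.0314], [0.4879, 0.0202], [0.5155, 0.0222], [0.5178, -0.031]] [ 0.50284116 -0.00498534] yaw y-axis -87.51895752219649 [ 0.50270675 -0.00536569]
box [[ 0.4857 -0.1446]
 [ 0.6839 -0.1421]] 0.7381934048163048 0.19819459357220598
recess +y end [array([ 0.61825837, -0.16393008]), array([ 0.6521974 , -0.16771826])]
```

```bash
python3 - <<'E'
from h import *
tool((.5028,-.0052,.0185),np.radians(92.5))
E
```

```text
shift/0.2 [ 2.968e-01 -4.000e-04  8.153e-01] turn/90 [ 0.0001 -0.0008  0.001 ] wz joint -0.192
```

Emit:
jog_arm(motion=[0.15,0,0.1,0,0,0,1,0.297,0,0.3,0,0,0,1,0.297,0,0.5,0,0,0,1,0.297,0,0.7,0,0,0,1,0.297,0,0.8,0,0,0,1,0.297,0,0.815,0,0,0,1,0.297,0,0.815,0,0,0,0.8,0.297,0,0.815,0,0,0,0.5,0.297,0,0.815,0,0,0,0.3,0.297,0,0.815,0,0,0,0.3,0.297,0,0.815,0,0,0,0.3], newtons=40)

```text
clock: 12.68
tcp_pos: [0.5047, -0.0055, 0.0206]
orientation: [0.001, -0.023, 1.0, -0.0]
wrist_force: [-0.2, 0.8, 5.8]
finger_gap: 0.0529
grip_force: 43.6
```

Emit:
jog_arm(motion=[0,0,-0.1,0,0,0,0.3,0,0,-0.3,0,0,0,0.3,0,0,-0.55,0,0,0,0.3,-0.2,-0.2,-0.65,0,0,0,0.3,-0.4,-0.4,-0.65,0,0,0,0.3,-0.6,-0.6,-0.65,0,0,0,0.3,-0.8,-0.8,-0.65,0,0,0,0.3,-0.95,-1,-0.65,0,0,0,0.3,-0.95,-1,-0.65,0,0,0,0.3,-0.95,-1,-0.65,0,0,0,0.3])

```text
clock: 13.92
tcp_pos: [0.7017, -0.1959, 0.1482]
orientation: [-0.001, -0.023, 1.0, 0.001]
wrist_force: [-0.4, 0.3, -1.2]
finger_gap: 0.0529
grip_force: 42.9
```

```bash
python3 - <<'E'
from h import *
w=read_camera('wrist')
st=env.get_state();print(st['tcp_pos'],st['finger_gap'],st['joint_pos'][[0,5]],st['wrist_force'])
cv2.imwrite("pics/w5.png",w[:,:,::-1])
E
```

```text
[ 0.70163492 -0.19534858  0.14886601] 0.05291374954683069 [-0.38165983 -0.42872231] [-1.04939965 -0.50937271 -1.54042043]
```

View pics/w5.png

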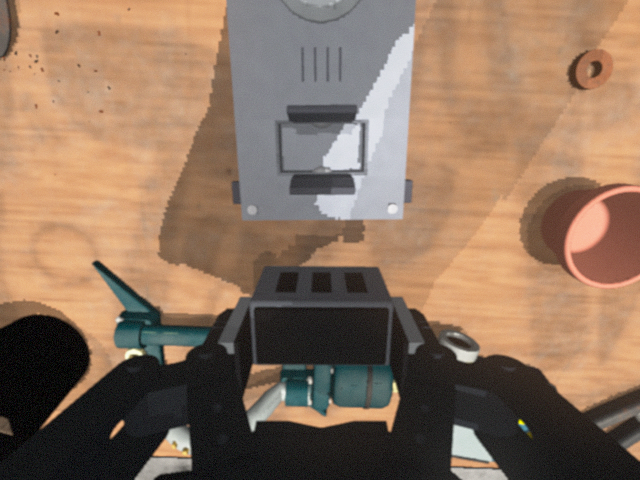

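The wrist view shows the recess rim at (276–368, 121–174), the near box corners at (240,219) and (404,219), and the held cassette's top plate at about (253–391, 307–363).

```bash
python3 - <<'E'
from h import *
st=env.get_state();z=st['tcp_pos'][2]
f=lambda ps,z:[cast('wrist',p,z) for p in ps]
def rep(n,P):
    P=np.array(P);d=P[1]-P[0]+P[2]-P[3];print(n,np.round(P,4).tolist(),np.round(P.mean(0),4),'yaw',round(np.degrees(np.arctan2(d[1],d[0])),2))
rep('recess rim',f([(276,121),(368,121),(367,174),(279,173)],.035))
rep('cass top',f([(253,307),(391,307),(388,363),(256,363)],z+.0234))
rep('cheek tops?',f([(287,106),(357,106),(355,193),(290,193)],.073))
b=np.array(f([(240,219),(404,219)],.035));d=b[1]-b[0];print('corners',b,np.degrees(np.arctan2(d[1],d[0])))
e=np.array(f([(228,20),(414,20)],.035));print('edges',e, np.degrees(np.arctan2(*(b-e)[:,::-1].T)))
im=cv2.cvtColor(read_camera('wrist'),cv2.COLOR_RGB2GRAY)
print('row profile x=300',im[100:200,300].tolist());print('col y=148',im[148,265:380].tolist());print('cass row 335',im[335,235:265].tolist(),im[335,380:410].tolist());print('cass col 320',im[260:375:1,275].tolist())
print('tcp',st['tcp_pos'])
E
```

```text
recess rim [[0.6218, -0.229], [0.619, -0.1675], [0.654, -0.1652], [0.6561, -0.2266]] [ 0.6377 -0.1971] yaw 92.26
cass top [[0.6884, -0.2206], [0.6861, -0.1705], [0.7099, -0.1692], [0.7122, -0.2197]] [ 0.6991 -0.195 ] yaw 92.59
cheek tops? [[0.614, -0.2184], [0.6122, -0.179], [0.6615, -0.1765], [0.6632, -0.2157]] [ 0.6377 -0.1974] yaw 92.58
corners [[ 0.69033892 -0.25449776]
 [ 0.68498119 -0.13578539]] 92.58411848601861
edges [[ 0.56358138 -0.25926668]
 [ 0.55838531 -0.14393024]] [2.15458686 3.68118628]
row profile x=300 [136, 137, 142, 130, 124, 96, 78, 77, 78, 83, 85, 80, 66, 61, 51, 56, 47, 57, 55, 56, 50, 55, 72, 91, 104, 110, 106, 103, 107, 110, 102, 104, 106, 109, 118, 129, 133, 136, 135, 134, 137, 135, 137, 135, 134, 132, 139, 135, 137, 137, 135, 136, 133, 139, 138, 135, 135, 136, 136, 133, 135, 134, 131, 137, 134, 136, 133, 135, 136, 121, 96, 80, 97, 98, 74, 57, 53, 54, 56, 62, 57, 62, 55, 61, 57, 57, 55, 66, 73, 69, 68, 71, 67, 74, 98, 118, 130, 131, 129, 133]
col y=148 [132, 136, 130, 133, 137, 138, 138, 136, 136, 131, 122, 115, 108, 89, 68, 81, 112, 132, 134, 136, 132, 139,
[... 544 characters left out ...]
1, 73, 82, 67, 51, 36, 29, 31, 33, 31, 23, 32, 31, 24] [30, 26, 34, 36, 27, 36, 43, 53, 75, 77, 69, 59, 32, 20, 30, 24, 33, 38, 24, 33, 39, 26, 40, 28, 35, 43, 66, 78, 79, 82]
cass col 320 [92, 96, 90, 95, 94, 87, 80, 65, 66, 63, 60, 59, 65, 65, 61, 63, 60, 62, 66, 61, 66, 66, 62, 61, 59, 62, 50, 55, 51, 52, 41, 50, 58, 59, 61, 63, 60, 64, 66, 66, 74, 86, 92, 105, 107, 105, 91, 56, 28, 26, 31, 30, 34, 33, 37, 37, 26, 30, 31, 32, 33, 27, 37, 34, 25, 34, 26, 25, 31, 32, 32, 33, 30, 23, 25, 29, 37, 28, 21, 30, 32, 25, 23, 38, 29, 32, 36, 28, 34, 34, 24, 33, 26, 29, 30, 33, 25, 28, 23, 29, 27, 32, 34, 44, 88, 133, 148, 135, 113, 100, 101, 96, 88, 85, 82]
tcp [ 0.70163492 -0.19534858  0.14886601]
```

Emit:
jog_arm(motion=[0.15,0,0,0,0,0,0.3,0.309,-0.002,0.05,0,0,0,0.3,0.309,-0.002,0.15,0,0,0,0.3,0.309,-0.002,0.22,0,0,0,0.3,0.309,-0.002,0.22,0,0,0,0.3,0.309,-0.002,0.22,0,0,0,0.3])

```text
clock: 14.78
tcp_pos: [0.6414, -0.1993, 0.106]
orientation: [0.0, -0.024, 1.0, -0.0]
wrist_force: [0.1, -0.9, -1.4]
finger_gap: 0.0531
grip_force: 42.9
```

```bash
python3 - <<'E'
from h import *
w=read_camera('wrist');sc=read_camera('scene');sd=read_camera('side')
tool((.640,-.1985,.0556),np.radians(92.5));print(env.get_state()['tcp_pos'],env.get_state()['wrist_force'])
o=np.hstack([cv2.resize(sc[160:250,270:390],(400,300)),cv2.resize(sd[170:260,260:380],(400,300))])
cv2.imwrite("pics/w6.png",np.vstack([o,cv2.resize(w[240:480,0:640],(800,300))])[:,:,::-1])
E
```

```text
shift/0.2 [0.0077 0.0063 0.2523] turn/90 [-0.0005  0.0008  0.0021] wz joint -0.468
[ 0.64152254 -0.19964318  0.10605695] [ 0.82637361 -0.39091043 -2.15570535]
```

View pics/w6.png

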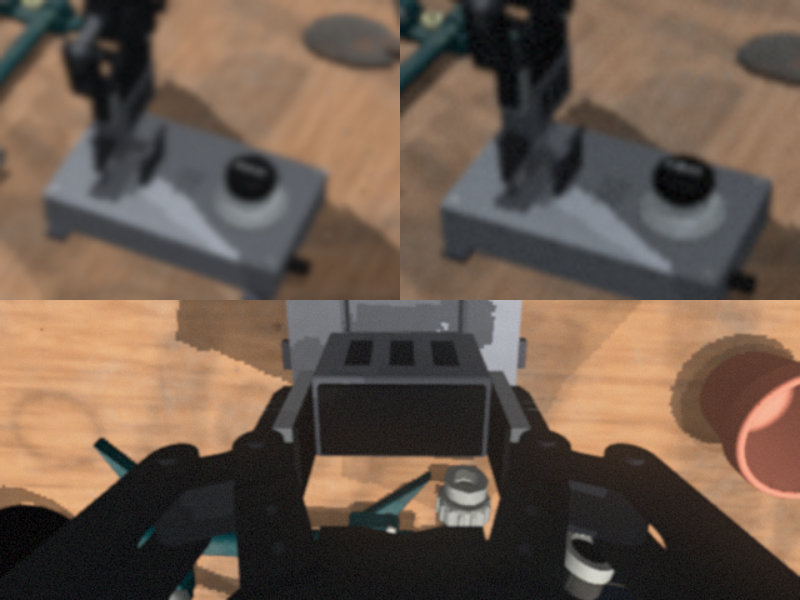

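The stop is still down and the cassette is over the bay. I descend slowly, watching the force.

Emit:
jog_arm(motion=[0.007,0.006,0.04,0,0,0,0.3,0.007,0.006,0.08,0,0,0,0.3,0.007,0.006,0.12,0,0,0,0.3,0.007,0.006,0.16,0,0,0,0.3,0.007,0.006,0.2,0,0,0,0.3,0.007,0.006,0.225,0,0,0,0.3,0.007,0.006,0.225,0,0,0,0.3,0.007,0.006,0.225,0,0,0,0.3])

```text
clock: 15.92
tcp_pos: [0.6396, -0.1985, 0.0606]
orientation: [0.0, -0.023, 1.0, -0.0]
wrist_force: [-0.6, 1.1, -1.6]
finger_gap: 0.0532
grip_force: 42.9
```

Free of contact, and the underside is about 5 mm above the box top. Next I enter the bay.

Emit:
jog_arm(motion=[0,0,0.015,0,0,0,0.3,0,0,0.03,0,0,0,0.3,0,0,0.045,0,0,0,0.3,0,0,0.055,0,0,0,0.3,0,0,0.055,0,0,0,0.3])

```text
clock: 16.55
tcp_pos: [0.6392, -0.1983, 0.049]
orientation: [-0.0, -0.023, 1.0, 0.0]
wrist_force: [-1.2, -0.5, -1.4]
finger_gap: 0.0534
grip_force: 42.9
```

Emit:
jog_arm(motion=[0,0,0.015,0,0,0,0.3,0,0,0.03,0,0,0,0.3,0,0,0.045,0,0,0,0.3,0,0,0.06,0,0,0,0.3,0,0,0.068,0,0,0,0.3,0,0,0.072,0,0,0,0.3,0,0,0.072,0,0,0,0.3], newtons=60)

```text
clock: 17.42
tcp_pos: [0.6394, -0.1984, 0.0358]
orientation: [0.0, -0.023, 1.0, -0.0]
wrist_force: [-1.9, 0.4, 6.2]
finger_gap: 0.0526
grip_force: 70.8
```

Emit:
jog_arm(motion=[0,0,0.01,0,0,0,0.3,0,0,0.015,0,0,0,0.3,0,0,0.02,0,0,0,0.3,0,0,0.02,0,0,0,0.3])

```text
clock: 17.92
tcp_pos: [0.6395, -0.1984, 0.0358]
orientation: [0.001, -0.023, 1.0, -0.001]
wrist_force: [-10.1, 2.5, 26.9]
finger_gap: 0.0525
grip_force: 73.2
```

Home at z = 0.0358: the force rose to 27 N with no further travel. I release, lift, and move over the stop.

Emit:
jog_arm(motion=[0,0,-0.015,0,0,0,0.3,0,0,-0.015,0,0,0,0.7,0,0,-0.02,0,0,0,0.9,0,0,-0.02,0,0,0,0.9,0,0,-0.1,0,0,0,0.9,0,0,-0.3,0,0,0,0.9,0,0,-0.5,0,0,0,0.9,0.3,0,-0.55,0,0,0,0.9,0.5,-0.009,-0.55,0,0,0,0.9,0.529,-0.009,-0.55,0,0,0,0.9,0.529,-0.009,-0.55,0,0,0,0.9], newtons=40)

```text
clock: 19.3
tcp_pos: [0.5344, -0.2055, 0.142]
orientation: [0.001, -0.023, 1.0, -0.0]
wrist_force: [0.5, -0.7, 0.1]
finger_gap: 0.0767
grip_force: 0.0
```

```bash
python3 - <<'E'
from h import *
tool((.534,-.2045,.057),np.radians(92.5));print(env.get_state()['tcp_pos'],env.get_state()['joint_pos'][5])
w=read_camera('wrist');sc=read_camera('scene');sd=read_camera('side')
o=np.hstack([cv2.resize(sc[160:250,270:390],(400,300)),cv2.resize(sd[170:260,260:380],(400,300))])
cv2.imwrite("pics/w7.png",np.vstack([o,cv2.resize(w[240:480,0:640],(800,300))])[:,:,::-1])
E
```

```text
shift/0.2 [0.0026 0.0056 0.425 ] turn/90 [-0.0006  0.0012  0.0017] wz joint -0.554
[ 0.53440757 -0.20551225  0.14199415] -0.5536605569596345
```

View pics/w7.png

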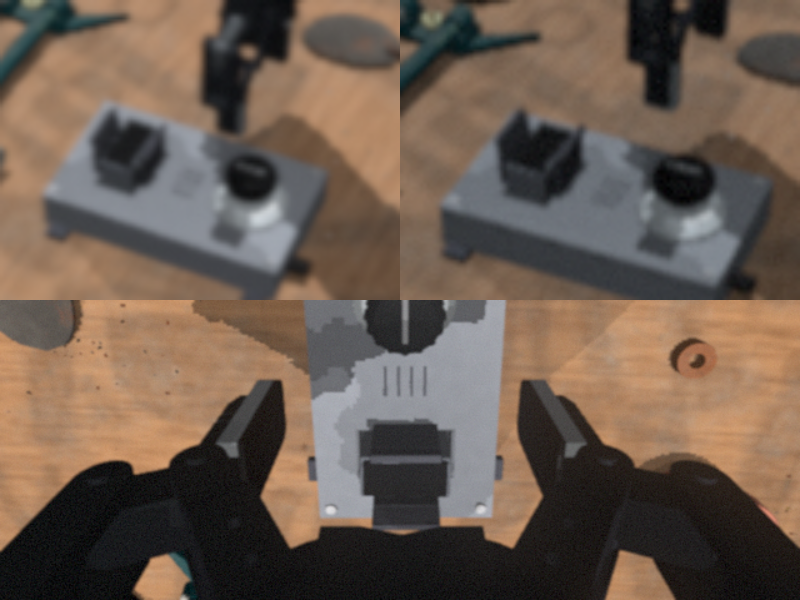

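The cassette is seated between the cheeks and the stop is still latched. I lower onto the head and grip it.

Emit:
jog_arm(motion=[0,0.003,0.2,0,0,0,0.9,0,0.003,0.36,0,0,0,0.9,0,0.003,0.425,0,0,0,0.9,0,0.003,0.425,0,0,0,0.9,0,0.003,0.425,0,0,0,0.6,0,0.003,0.425,0,0,0,0.3,0,0.003,0.425,0,0,0,0.1,0,0.003,0.425,0,0,0,0.1,0,0.003,0.425,0,0,0,0.1], newtons=40)

```text
clock: 20.58
tcp_pos: [0.5346, -0.2042, 0.0573]
orientation: [0.001, -0.024, 1.0, -0.0]
wrist_force: [-0.6, 3.6, 4.9]
finger_gap: 0.0379
grip_force: 39.4
```

Emit:
jog_arm(motion=[0,0,0,0,0,0.1,0.1,0,0,0,0,0,0.2,0.1,0,0,0,0,0,0.3,0.1,0,0,0,0,0,0.4,0.1,0,0,0,0,0,0.5,0.1,0,0,0,0,0,0.6,0.1,0,0,0,0,0,0.66,0.1,0,0,0,0,0,0.7,0.1,0,0,0,0,0,0.7,0.1,0,0,0,0,0,0.7,0.1])

```text
clock: 21.82
tcp_pos: [0.5338, -0.2055, 0.0573]
orientation: [0.001, 0.503, 0.865, -0.001]
wrist_force: [-1.9, 0.0, 4.5]
finger_gap: 0.0381
grip_force: 39.5
```

Emit:
jog_arm(motion=[0,0,0,0,0,0.7,0.5,0,0,0,0,0,0.7,0.9,0,0,0,0,0,0.7,0.9])

```text
clock: 22.2
tcp_pos: [0.5339, -0.2049, 0.0565]
orientation: [0.001, 0.725, 0.689, -0.0]
wrist_force: [-0.2, 0.6, -1.0]
finger_gap: 0.0761
grip_force: 0.0
```

Emit:
jog_arm(motion=[0,0,-0.2,0,0,0,0.9,0,0,-0.4,0,0,0,0.9,0,0,-0.7,0,0,0,0.9,0,0,-0.9,0,0,0,0.9,0,0,-0.9,0,0,0,0.9])

```text
clock: 22.82
tcp_pos: [0.5357, -0.2058, 0.2406]
orientation: [0.004, 0.723, 0.691, 0.001]
wrist_force: [0.7, 0.2, -0.0]
finger_gap: 0.077
grip_force: 0.0
```

The release call wrongly carried a 0.7 turn, which only turned the opening fingers a little further. My picture budget is used up, so I check the stop and the bystanders numerically, comparing against the first images.

```bash
python3 - <<'E'
from h import *
B={'scene':(325,190,370,235),'side':(325,195,370,245)}
def head(im,b):
    u0,v0,u1,v1=b;m=(im[v0:v1,u0:u1].max(2)<60).astype(np.uint8)
    n,l,s,c=cv2.connectedComponentsWithStats(m);i=1+np.argmax(s[1:,4]);return np.round(c[i]+[u0,v0],1),s[i].tolist()
for n in B:
    a=cv2.imread(f'pics/{n}0.png')[:,:,::-1];b=read_camera(n);cv2.imwrite(f'pics/{n}9.png',b[:,:,::-1])
    print(n,'start',head(a,B[n]),'now',head(b,B[n]))
    R_={'washer':(285,268,303,286) if n=='scene' else (276,286,294,306),'pot':(230,240,270,280) if n=='scene' else (210,255,255,300),'trowel':(360,160,450,195)}
    for k,(x,y,X,Y) in R_.items(): print(k,np.abs(a[y:Y,x:X].astype(int)-b[y:Y,x:X]).mean().round(1))
E
```

```text
scene start (array([344.8, 212.2]), [13, 15, 14, 14, 123]) now (array([345.1, 211.3]), [13, 14, 15, 15, 140])
washer 15.8
pot 15.1
trowel 17.5
side start (array([344.9, 221.8]), [12, 18, 17, 18, 199]) now (array([345., 221.]), [11, 18, 19, 18, 232])
washer 6.1
pot 5.7
trowel 6.0
```

The head is back at its starting pixel height in both views, so it is up, and the bystanders are unchanged. I hand in.

```bash
python3 -c "
from workcell import env; print(env.hand_in())"
```

```text
the job is handed in; nothing more can be done
None
```

I handed the job in at about 23 s of the 72 s allowed: stop latched, cassette set upright on the bench, retaken by its short ends and pressed home in the bay, then the button turned clockwise. Camera measurements afterwards show the head back up and no sign that the pot, trowel or washer moved.

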